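# Bridge two kiln posts with a bar and stand a vase on it

## Task

Lay the long kiln bar flat across the two posts standing on the kiln shelf, so that both post tops are wholly beneath it, then stand the narrow-necked vase upright on the middle of the bar with its whole foot on the bar. Lower both pieces into place rather than dropping them, keep the posts standing where they are, and leave the short bar, the bowl and the beaker alone.

Things in the scene. Friction and masses are not known exactly. Their poses are not given: they have to be found in the camera images.
- kiln_shelf: flat grey-brown kiln shelf lying fixed on the bench, 200 (x) x 320 (y) x 12 thick. Origin: centre of its underside, on the bench. The two posts stand on it.
- post_a: loose plain buff kiln post, upright cylinder 36 diameter, 90 tall, about 0.3 kg, on the kiln shelf, the one on the shelf's +y half. Origin: centre of its foot, z axis up; its top is 90 above the origin, 102 above the bench. The post centres are 130 to 180 apart.
- post_b: second post, same as post_a, on the shelf's -y half.
- long_bar: loose pale kiln bar (flat ceramic beam) 260 long (its x axis) x 56 wide (its y axis) x 18 thick, about 0.45 kg, at first flat on the bench beside the kiln shelf, its length roughly along world x. Origin: centre of its underside, z axis up. Once laid on the posts its underside is 102 and its top 120 above the bench.
- vase: loose unglazed off-white vase with a grey band, solid of revolution (its mouth is only a dark disc) 120 tall, about 0.18 kg: flat foot 40 diameter, belly 60 diameter at 30 to 42 above the foot, straight cylindrical neck 32 diameter from 70 to the top. At first upright on the bench on the other side of the kiln shelf. Origin: centre of its foot, z axis up.
- short_bar: bystander: pale kiln bar 110 x 56 x 18, too short to bridge the posts, beyond the kiln shelf. Origin: centre of its underside.
- bowl: bystander: unglazed open bowl 110 across the rim, 50 tall, beyond the kiln shelf. Origin: centre of its underside.
- beaker: bystander: unglazed upside-down conical beaker, 72 diameter below, 52 above, 75 tall, beyond the kiln shelf. Origin: centre of its underside.
Things that resemble listed ones, but are neither listed nor needed, are in the scene too. Leave any orange look-alike of the vase alone.

How it is judged (in metres and radians):
On the way:
1. the long bar lies level across both posts, let go (height (world z) of long_bar between 0.098 and 0.106 m and angle between each of long_bar, post_a, post_b's own z axis and vertical below 0.05 rad and y of post_a in the frame of long_bar between -0.012 and 0.012 m and x of post_a in the frame of long_bar between -0.114 and 0.114 m and distance of each of post_a, post_b from where it was at the start of the episode below 0.015 m and y of post_b in the frame of long_bar between -0.012 and 0.012 m and x of post_b in the frame of long_bar between -0.114 and 0.114 m and linear speed of long_bar below 0.02 m/s and contact force between the fingers and long_bar below 0.05 N), for 0.2 s.
At the end, for the whole second after the job is handed in: Long bar level on both upright, unmoved (15 mm) posts, each post centre within 12 mm of its centre line and 114 mm of its middle; vase upright (0.06 rad) on the bar, within 10 mm of its centre line and 30 mm lengthwise of its middle; heights within 4 mm, all at rest (height (world z) of long_bar between 0.098 and 0.106 m and angle between each of long_bar, post_a, post_b's own z axis and vertical below 0.05 rad and y of post_a in the frame of long_bar between -0.012 and 0.012 m and x of post_a in the frame of long_bar between -0.114 and 0.114 m and distance of each of post_a, post_b from where it was at the start of the episode below 0.015 m and y of post_b in the frame of long_bar between -0.012 and 0.012 m and x of post_b in the frame of long_bar between -0.114 and 0.114 m and linear speed of each of long_bar, vase below 0.02 m/s and height (world z) of vase between 0.116 and 0.124 m and angle between vase's own z axis and vertical below 0.06 rad and y of vase in the frame of long_bar between -0.01 and 0.01 m and x of vase in the frame of long_bar between -0.03 and 0.03 m); the robot touches nothing.
It fails at once if the short bar is disturbed (moved more than 20 mm) (distance of short_bar from where it was at the start of the episode above 0.02 m).
It fails at once if the bowl is disturbed (moved more than 20 mm) (distance of bowl from where it was at the start of the episode above 0.02 m).
It fails at once if the beaker is disturbed (moved more than 20 mm) (distance of beaker from where it was at the start of the episode above 0.02 m).
It fails at once if the long bar is dropped (in free fall more than 15 mm above its resting height on the posts) (height (world z) of long_bar above 0.117 m and contact force between long_bar and anything else below 0.01 N).
It fails at once if the vase is dropped (in free fall more than 15 mm above its resting height on the bar) (height (world z) of vase above 0.135 m and contact force between vase and anything else below 0.01 N).
It also fails if it takes over 56 s, if anything falls off the work surface, if the arm or the gripper's body presses on something with over 40 N, if the wrist force passes 120 N, or if a joint passes its speed limit or range.

## Robot

A 7-joint arm with a two-finger parallel gripper is mounted at the origin on the work surface. World frame = base frame: x ahead of the robot, y to its left, z up, the work surface at z = 0. Lengths are in m, angles in degrees, forces in N, time in s.
With the tool pointing down it reaches from about 0.425 to 0.875 m from the base axis. Payload 8.4 kg.
Tool frame: the origin (TCP) lies on the mounting face of the last link; the fingertips stand 182 mm ahead of it and the grasp point (between the pads) lies ahead of it (arm.hold_point_z is the z of the grasp point in the tool frame, in m); z points along the fingers, y is the line along which they close (so a half turn about z gives the same grasp; the last joint's range is limited). The gripper opens to 87 mm and grips with 3 to 60 N. Pads are 19 mm wide; open, the fingers measure 117 mm over their backs; the gripper's body (75 mm by 190 mm) begins 51 mm behind the grasp point.
Start: joints at [-79.309, 19.091, 2.286, 83.961, -0.768, 76.965, -3.352], TCP at [0.183, 0.624, 0.405] pointing down, gripper open.
Joint ranges: [-147.57, 147.57], [-21.85, 119.76], [-74.77, 79.35], [14.55, 137.4], [-85.83, 265.84], [4.83, 119.75], [-152.11, 152.11]. Speed limits (degrees/s): [127.2, 127.2, 159.86, 159.86, 180, 180, 180].

## Interface

Orientations are given as a 3x3 rotation matrix whose columns are the frame's x, y, z axes.
In Python, from bench import arm, eyes gives the robot as it stands.
- The arm moves only by the tool play_rows, never from a script. Its argument "moves" is a list that holds one entry, the list of rows, each a list of 5 numbers: the finger opening in mm, from 0 to 87, then the shift along the tool's x, y, z in mm, then the turn about the tool's z in degrees. A call has exactly 8 rows; each row is the pose to reach, as a shift and turn from the pose commanded when the call began, along the tool's axes at that moment; what a row does not reach only later rows make up. A row lasts 1/8 s, in which the tool goes at most 62.5 mm and 10.7 degrees, less where a joint would pass 70% of its speed; a pose out of reach is approached as far as the arm can. A call with a gripper value outside its range is refused whole. The fingers move at their own pace and stop on an object; "grip_force" is the grip in N (left out, the last holds). Time passes only in rows, so rows that repeat a pose let the fingers close, or fill a call up. It gives the time, the measured TCP pose, the force, the opening and the grip force at its end, in the units of the state.
- arm.sense(): the state, without advancing time (a new reading comes with each control period).
- eyes.read_camera(name): name is "scene" or "top" or "wrist"; returns a dict with "pixels" (384x512x3 uint8, blue, green, red), "intrinsics" (3x3 intrinsics, pixels), "rvec" (rotation vector, rad) and "tvec" (3), from world to camera coordinates, as OpenCV has them. Camera axes: x right, y down, z forward; pixel columns grow to the right and rows downward; lengths in m; the calibration is good to about 2 mm. A picture is of the moment at which its call begins. There is no depth.
- arm.hand_in(): hands the job in; it is judged then, once.
The state is a dict: "clock": time; "joint_positions": joint angles; "joint_vel": joint speeds; "joint_torque": joint torques, N m; "position": TCP position; "eef_rot": TCP orientation; "contact_force": force on the tool from outside, world axes, zero at the start; "moment": the same for the moment, N m; "gripper_width": finger opening in m; "gripper_force": force on a finger pad.
Only numpy, scipy, OpenCV 4.12 (cv2) and the standard library are available. Lean on these libraries where they do the work, as an engineer would, in place of code of your own. Each camera call takes 0.05 s, during which the arm holds its last target. There are 200 camera calls.

## Working session

There is one attempt and no reset: what is moved stays moved. The work goes in short steps, Python scripts to look and compute and a tool call to move; the robot and the scene stay as the last step left them, time stands still between calls to the robot, and variables do not carry over. Pictures are saved under pics/ and viewed, at most 11 in all, crops included, and the job is handed in when it is done.

Besides the shell and the picture viewer there is one more tool, called as name(argument=value, ...) on one line, values as JSON. play_rows: Moves the arm, as the interface text tells. Its arguments: {"type":"object","properties":{"moves":{"type":"array","items":{"type":"array","items":{"type":"array","items":{"type":"number"}}}},"grip_force":{"type":"number"}},"required":["moves"]}

```bash
ls; mkdir -p pics
python3 - <<'E'
from bench import arm, eyes
import cv2,numpy as np,pickle
d={}
for n in ("scene","top"):
    c=eyes.read_camera(n); cv2.imwrite(f"pics/{n}0.png",c["pixels"]); d[n]=c
    R=cv2.Rodrigues(np.array(c["rvec"],float))[0]; print(n,c["intrinsics"],(-R.T@np.array(c["tvec"]).ravel()))
pickle.dump(d,open("cams.pkl","wb"))
s=arm.sense(); print(s, arm.hold_point_z)
E
```

```text
pics
scene [[494.47969294   0.         249.52117192]
 [  0.         494.47969294 194.56885051]
 [  0.           0.           1.        ]] [ 1.24063434 -0.68641715  0.85659435]
top [[489.02230998   0.         252.96260386]
 [  0.         489.02230998 188.12343664]
 [  0.           0.           1.        ]] [ 0.46493544 -0.03477332  1.3519375 ]
{'clock': 0.1, 'joint_positions': array([-79.30790658,  19.12741381,   2.28548711,  84.00625291,
        -0.76888475,  76.96718263,  -3.35139911]), 'joint_vel': array([ 0.10349537, -0.06837148, -0.11906107, -0.04031939, -0.00765676,
       -0.00816859, -0.04833815]), 'joint_torque': array([ 4.31934357e-03, -6.57796454e+01,  1.33998178e+00, -4.04704750e+01,
       -5.96640073e-02,  4.09926090e-02,  1.77256120e-04]), 'position': array([0.18322541, 0.62346745, 0.40394936]), 'eef_rot': array([[-9.59425060e-01,  2.81963544e-01, -3.38599278e-04],
       [ 2.81963734e-01,  9.59423960e-01, -1.45509562e-03],
       [-8.54236580e-05, -1.49152792e-03, -9.99998884e-01]]), 'contact_force': array([-0.40218086,  0.45675384, -0.58687847]), 'moment': array([0.03602426, 0.04884836, 0.04308736]), 'gripper_force': 0.0, 'gripper_width': 0.0868857320875341} 0.1635
```

View pics/top0.png

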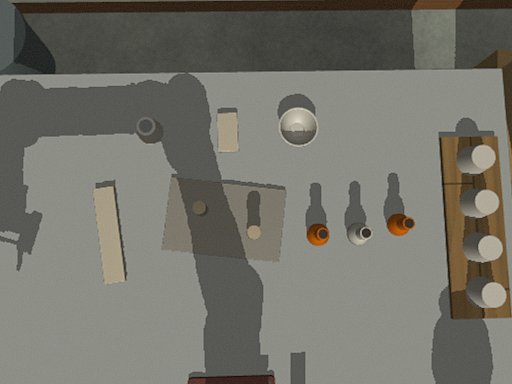

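View pics/scene0.png

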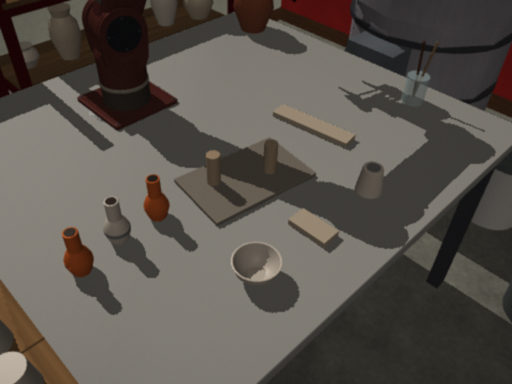

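Run:
```python
import cv2,numpy as np,pickle
d=pickle.load(open("cams.pkl","rb"))
t=d["top"]["pixels"];s=d["scene"]["pixels"]
def crop(im,x,y,w,h,k): return cv2.resize(im[y:y+h,x:x+w],None,fx=k,fy=k,interpolation=cv2.INTER_CUBIC)
r1=crop(t,160,170,260,95,3)
r2=np.hstack([crop(s,90,180,90,75,4),crop(s,195,130,105,75,4)])
out=np.zeros((590,800,3),np.uint8); out[:285,:780]=r1; out[288:588,:780]=r2
out=np.clip(out*1.4,0,255).astype(np.uint8)
cv2.imwrite("pics/crop1.png",out)
# bar contour
g=t.astype(int); roi=np.zeros(t.shape[:2],np.uint8); roi[170:295,80:140]=255
m=((g[...,2]-g[...,0]>25)&(g[...,2]>150)&(roi>0)).astype(np.uint8)
c=max(cv2.findContours(m,0,2)[0],key=cv2.contourArea)
print(t[240,110],t[240,75]); print(cv2.boxPoints(cv2.minAreaRect(c)),cv2.contourArea(c))
```

```text
[136 159 168] [132 142 141]
[[ 92.2661  188.90996]
 [112.11771 186.3366 ]
 [124.36122 280.7865 ]
 [104.50961 283.35986]] 1763.0
```

View pics/crop1.png

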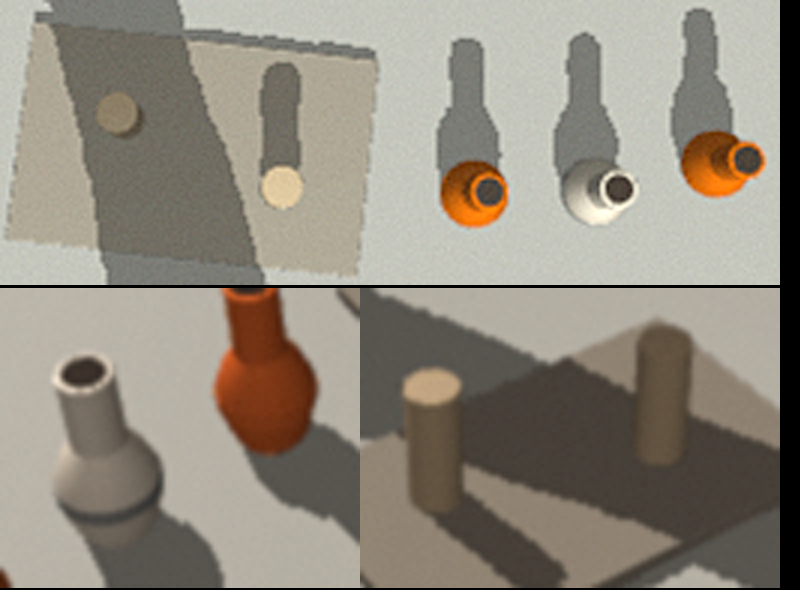

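```bash
cat > h.py <<'E'
import cv2,numpy as np
def P(c): 
    R=cv2.Rodrigues(np.array(c["rvec"],float))[0]; return np.array(c["intrinsics"]),R,np.array(c["tvec"],float).ravel()
def back(c,uv,z):
    K,R,t=P(c); d=R.T@np.linalg.solve(K,[uv[0],uv[1],1]); o=-R.T@t
    return (o+d*(z-o[2])/d[2])[:2]
def proj(c,p):
    K,R,t=P(c); return cv2.projectPoints(np.atleast_2d(np.array(p,float)),R,t,K,None)[0][:,0]
def goto(s,xy,hz,yaxis_deg,hp=0.1635):
    """shift (mm, tool axes) and turn (deg) to bring grasp point to xy,hz with tool y along yaxis_deg (mod 180)"""
    R=s["eef_rot"]; p=s["position"]; t=np.array([xy[0],xy[1],hz+hp])
    a=np.degrees(np.arctan2(R[1,1],R[0,1])); dw=(yaxis_deg-a+90)%180-90
    return (R.T@(t-p))*1000, -dw, "alt", -dw+180*np.sign(dw)
E
python3 - <<'E'
import pickle;from h import *;from bench import arm
d=pickle.load(open("cams.pkl","rb"));T,S=d["top"],d["scene"]
pa=[back(T,(199.1,207.4),.102),back(S,(270.7,142.7),.102)]
pb=[back(T,(254,232.0),.102),back(S,(213,154.4),.102)]
v=[back(T,(365.8,232.4),.12),back(T,(358,234),.036),back(S,(110.7,200.9),.12)]
print(pa,pb,v,sep="\n"); print(np.linalg.norm(pa[0]-pb[0]))
c=np.array([back(T,p,.018) for p in [[92.27,188.9],[112.1,186.3],[124.36,280.8],[104.5,283.36]]])
print(c,c.mean(0),np.linalg.norm(np.diff(c,axis=0),axis=1))
d=c[2]-c[1];print("bar ang",np.degrees(np.arctan2(d[1],d[0])))
d=pa[0]-pb[0];print("post ang",np.degrees(np.arctan2(d[1],d[0])))
E
```

```text
[array([0.55830864, 0.07019428]), array([0.55869174, 0.07502842])]
[array([ 0.49270878, -0.06868291]), array([ 0.49499745, -0.06457263])]
[array([ 0.48525437, -0.35044724]), array([ 0.4828018 , -0.35062697]), array([ 0.48522547, -0.34796822])]
0.15359107060654834
[[0.62092072 0.36693445]
 [0.62702593 0.31337781]
 [0.3721503  0.27829401]
 [0.36667381 0.33088447]] [0.49669269 0.32237269] [0.0539035  0.25727896 0.05287483]
bar ang -172.1624512131499
post ang 64.71587892262406
```

Run:
```python
from h import *;from bench import arm
s=arm.sense(); print(goto(s,(.4967,.3224),.12,97.84))
```

```text
(array([-385.63519531, -200.28326714,  120.78116059]), np.float64(-24.217448879108616), 'alt', np.float64(155.78255112089138))
```

play_rows(moves=[[[87,-55,-29,15,-4],[87,-110,-57,30,-8],[87,-165,-86,45,-12],[87,-220,-114,60,-16],[87,-275,-143,80,-20],[87,-330,-172,100,-24],[87,-386,-200,121,-24.2],[87,-386,-200,121,-24.2]]])

```text
clock: 1.1
position: [0.4998, 0.3184, 0.2821]
eef_rot: [[-0.992, -0.13, -0.001], [-0.13, 0.992, -0.003], [0.001, -0.003, -1.0]]
contact_force: [-0.8, -0.3, 1.0]
gripper_width: 0.0873
gripper_force: 0.0
```

Run:
```python
from h import *;from bench import arm,eyes
s=arm.sense(); print(s["clock"],s["position"],goto(s,(.4967,.3224),.0215,97.84))
c=eyes.read_camera("wrist"); im=c["pixels"].copy()
a=np.radians(7.84);u=np.array([np.cos(a),np.sin(a)]);n=np.array([-u[1],u[0]])
q=[np.r_[np.array([.4967,.3224])+i*.13*u+j*.028*n,.018] for i,j in [(1,1),(1,-1),(-1,-1),(-1,1)]]
cv2.polylines(im,[np.int32(np.round(proj(c,q)))],True,(0,0,255),1)
cv2.imwrite("pics/w1.png",im)
```

```text
1.1 [0.49976664 0.31837001 0.28208506] (array([ 2.39867154,  4.7046721 , 97.07351004]), np.float64(-0.3871980744565917), 'alt', np.float64(179.6128019255434))
```

View pics/w1.png

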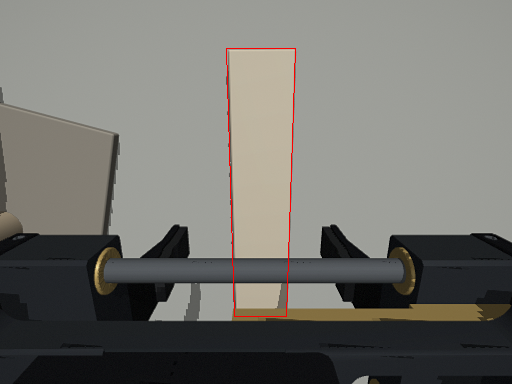

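play_rows(moves=[[[87,0,0,15,-0.2],[87,0,0,35,-0.2],[87,0,0,55,-0.2],[87,0,0,70,-0.2],[87,0,0,75,-0.2],[87,0,0,75,-0.2],[87,0,0,75,-0.2],[87,0,0,75,-0.2]]])

```text
clock: 2.15
position: [0.4974, 0.323, 0.2094]
eef_rot: [[-0.99, -0.139, 0.001], [-0.139, 0.99, 0.001], [-0.001, 0.001, -1.0]]
contact_force: [-0.1, -0.3, 0.3]
gripper_width: 0.0871
gripper_force: 0.0
```

Run:
```python
from h import *;from bench import arm,eyes
s=arm.sense(); print(s["clock"],s["position"],goto(s,(.4967,.3224),.0215,97.84))
```

```text
2.15 [0.49742025 0.32300343 0.20939298] (array([ 0.81923434, -0.51129846, 24.3919597 ]), np.float64(0.17755914613256607), 'alt', np.float64(-179.82244085386742))
```

play_rows(moves=[[[87,1,0,10,0],[87,1,0,20,0],[87,1,0,24,0],[87,1,0,24,0],[40,1,0,24,0],[40,1,0,24,0],[40,1,0,24,0],[40,1,0,24,0]]], grip_force=40)

```text
clock: 3.15
position: [0.4962, 0.3229, 0.1849]
eef_rot: [[-0.99, -0.14, 0.0], [-0.14, 0.99, 0.0], [-0.0, 0.0, -1.0]]
contact_force: [-0.5, -0.2, 1.6]
gripper_width: 0.0557
gripper_force: 40.0
```

play_rows(moves=[[[40,0,0,0,0],[40,0,0,0,0],[40,0,0,-5,0],[40,0,0,-15,0],[40,0,0,-35,0],[40,0,0,-65,0],[40,0,0,-110,0],[40,0,0,-140,0]]])

```text
clock: 4.15
position: [0.4964, 0.3226, 0.3274]
eef_rot: [[-0.99, -0.139, 0.002], [-0.139, 0.99, 0.001], [-0.002, 0.001, -1.0]]
contact_force: [0.6, 0.2, -3.9]
gripper_width: 0.0554
gripper_force: 40.0
```

Run:
```python
from h import *;from bench import arm,eyes
s=arm.sense(); print(s["clock"],s["position"],s["contact_force"],s["gripper_width"],s["gripper_force"],goto(s,(.526,.003),.1615,154.6))
```

```text
4.15 [0.49638088 0.32264564 0.32741323] [ 0.61810996  0.23901704 -3.94637727] 0.05541580133422446 39.994069933891296 (array([  15.22138961, -320.65623209,    2.08389794]), np.float64(-56.58882247879728), 'alt', np.float64(123.41117752120272))
```

play_rows(moves=[[[40,1,-10,0,-2],[40,2,-30,0,-6],[40,3,-60,0,-11],[40,5,-95,0,-17],[40,7,-130,0,-23],[40,8,-165,0,-29],[40,10,-200,0,-35],[40,11,-235,0,-41]]])

```text
clock: 5.15
position: [0.5179, 0.0871, 0.3253]
eef_rot: [[-0.653, -0.757, 0.0], [-0.757, 0.653, 0.0], [-0.0, -0.0, -1.0]]
contact_force: [0.8, 0.8, -3.5]
gripper_width: 0.0557
gripper_force: 40.0
```

Run:
```python
from h import *;from bench import arm,eyes
s=arm.sense(); print(s["clock"],s["position"],s["eef_rot"],s["contact_force"],s["gripper_width"],goto(s,(.526,.003),.1635,154.6))
```

```text
5.15 [0.517891   0.08714729 0.32528925] [[-6.53282366e-01 -7.57114339e-01  1.69976196e-04]
 [-7.57114324e-01  6.53282387e-01  1.51026922e-04]
 [-2.25387103e-04 -3.00281882e-05 -9.99999974e-01]] [ 0.81988492  0.76221283 -3.4910265 ] 0.05565967383146301 (array([ 58.41126836, -61.111431  ,  -1.72207518]), np.float64(-15.389539438306826), 'alt', np.float64(164.61046056169317))
```

play_rows(moves=[[[40,17,-18,0,-4],[40,32,-34,0,-8],[40,46,-48,0,-12],[40,54,-57,0,-14.5],[40,58,-61,0,-15.4],[40,58,-61,0,-15.4],[40,58,-61,0,-15.4],[40,58,-61,0,-15.4]]])

```text
clock: 6.15
position: [0.5261, 0.0053, 0.3248]
eef_rot: [[-0.431, -0.902, -0.0], [-0.902, 0.431, 0.0], [-0.0, 0.0, -1.0]]
contact_force: [-0.1, 0.1, -3.2]
gripper_width: 0.0554
gripper_force: 40.0
```

Run:
```python
from h import *;from bench import arm,eyes
s=arm.sense(); print(s["clock"],s["position"],s["contact_force"],s["gripper_width"],goto(s,(.526,.003),.1235,154.6))
c=eyes.read_camera("scene"); im=c["pixels"]
a=np.radians(64.6);u=np.array([np.cos(a),np.sin(a)]);n=np.array([-u[1],u[0]])
z=s["position"][2]-.1635-.0214; C=s["position"][:2]
cr=cv2.resize(im[70:230,150:350],None,fx=4,fy=3.7,interpolation=cv2.INTER_CUBIC)
cv2.imwrite("pics/s2.png",np.clip(cr*1.4,0,255).astype(np.uint8)[:600])
```

```text
6.15 [0.52608837 0.00527759 0.32475215] [-0.12242992  0.06410951 -3.21246304] 0.0554162635538996 (array([ 2.09438622, -0.90897372, 37.75191978]), np.float64(-0.15022204451946664), 'alt', np.float64(179.84977795548053))
```

View pics/s2.png

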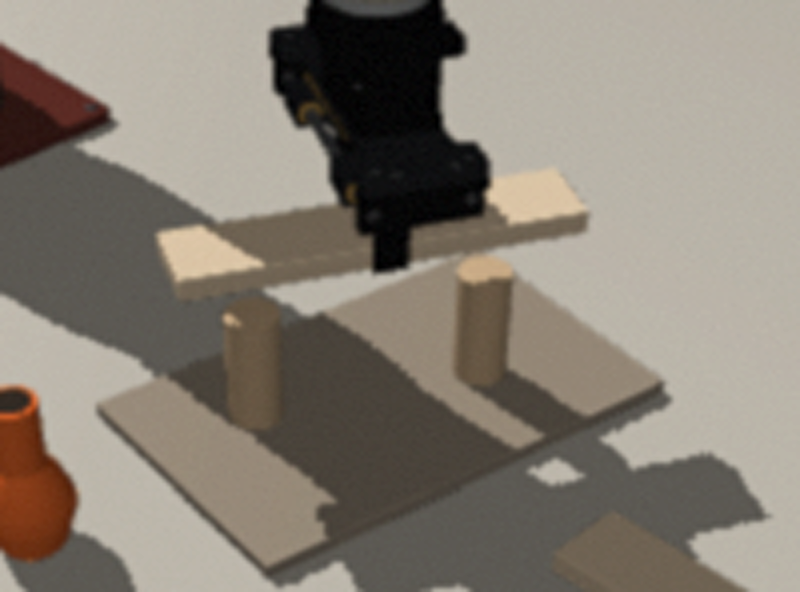

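play_rows(moves=[[[40,1.5,-0.5,5,0],[40,1.5,-0.5,14,0],[40,1.5,-0.5,24,0],[40,1.5,-0.5,31,0],[40,1.5,-0.5,34,0],[40,1.5,-0.5,34,0],[40,1.5,-0.5,34,0],[40,1.5,-0.5,34,0]]])

```text
clock: 7.2
position: [0.5261, 0.0032, 0.2911]
eef_rot: [[-0.432, -0.902, 0.001], [-0.902, 0.432, 0.0], [-0.0, -0.001, -1.0]]
contact_force: [-0.8, 0.1, -4.0]
gripper_width: 0.0556
gripper_force: 40.0
```

Run:
```python
from h import *;from bench import arm,eyes
s=arm.sense(); print(s["clock"],s["position"],s["contact_force"],s["moment"],goto(s,(.526,.003),.1235,154.6))
for n in("scene","top"):
  c=eyes.read_camera(n); im=c["pixels"]
  if n=="scene": A=cv2.resize(im[90:200,180:310],(520,440),interpolation=cv2.INTER_CUBIC)
  else: B=cv2.resize(im[160:270,190:260],(280,440),interpolation=cv2.INTER_CUBIC)
cv2.imwrite("pics/s3.png",np.clip(np.hstack([A,B])*1.4,0,255).astype(np.uint8))
```

```text
7.2 [0.52607266 0.00319104 0.29107935] [-0.83784597  0.12754131 -4.00663395] [ 0.12720406  0.08765467 -0.02830411] (array([ 0.2049207 , -0.01480651,  4.07930047]), np.float64(-0.1728553091121796), 'alt', np.float64(179.82714469088782))
```

View pics/s3.png

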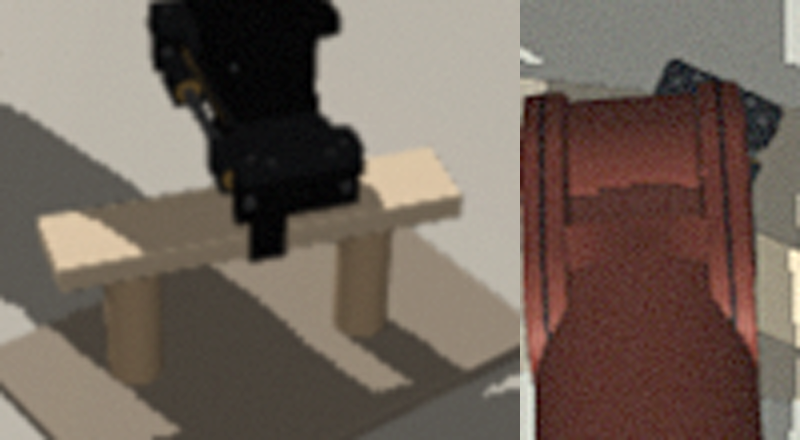

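play_rows(moves=[[[40,0,0,1,0],[40,0,0,2,0],[40,0,0,2.5,0],[40,0,0,3,0],[40,0,0,3.5,0],[40,0,0,4,0],[40,0,0,4,0],[40,0,0,4,0]]])

```text
clock: 8.3
position: [0.526, 0.0031, 0.2869]
eef_rot: [[-0.432, -0.902, 0.0], [-0.902, 0.432, 0.0], [-0.0, -0.0, -1.0]]
contact_force: [-0.8, -0.0, -2.5]
gripper_width: 0.0556
gripper_force: 40.0
```

play_rows(moves=[[[40,0,0,0.3,0],[40,0,0,0.6,0],[40,0,0,0.9,0],[40,0,0,1,0],[40,0,0,1,0],[40,0,0,1,0],[40,0,0,1,0],[40,0,0,1,0]]])

```text
clock: 9.3
position: [0.5262, 0.0032, 0.2869]
eef_rot: [[-0.432, -0.902, 0.001], [-0.902, 0.432, 0.0], [-0.001, -0.001, -1.0]]
contact_force: [-4.6, -0.2, 10.1]
gripper_width: 0.056
gripper_force: 40.0
```

play_rows(moves=[[[40,0,0,-0.4,0],[40,0,0,-0.6,0],[57,0,0,-0.6,0],[60,0,0,-0.6,0],[66,0,0,-0.6,0],[76,0,0,-0.6,0],[80,0,0,-0.6,0],[80,0,0,-0.6,0]]])

```text
clock: 10.3
position: [0.526, 0.0032, 0.2864]
eef_rot: [[-0.432, -0.902, 0.0], [-0.902, 0.432, -0.0], [0.0, -0.0, -1.0]]
contact_force: [0.8, 1.2, 0.9]
gripper_width: 0.0792
gripper_force: 0.0
```

play_rows(moves=[[[80,0,0,-3,0],[80,0,0,-15,0],[80,0,0,-40,0],[80,0,0,-80,0],[80,0,0,-130,0],[80,0,0,-160,0],[80,0,0,-165,0],[80,0,0,-165,0]]])

```text
clock: 11.3
position: [0.5258, 0.0031, 0.4514]
eef_rot: [[-0.432, -0.902, 0.0], [-0.902, 0.432, 0.0], [-0.0, -0.0, -1.0]]
contact_force: [-0.0, -0.3, -0.7]
gripper_width: 0.08
gripper_force: 0.0
```

Run:
```python
from h import *;from bench import arm,eyes
s=arm.sense(); print(s["clock"],s["position"],s["contact_force"],goto(s,(.485,-.3495),.28,90))
```

```text
11.3 [0.52580467 0.00311926 0.4513873 ] [-0.02467194 -0.28870658 -0.71848956] (array([ 335.68289382, -115.42412771,    7.86367275]), np.float64(64.42343210220122), 'alt', np.float64(-115.57656789779878))
```

play_rows(moves=[[[80,25,-9,0,0],[80,75,-26,0,0],[80,130,-45,0,0],[80,190,-65,0,0],[80,250,-86,0,0],[80,300,-103,0,0],[80,330,-113,5,0],[80,336,-115,8,0]]])

```text
clock: 12.3
position: [0.5194, -0.1556, 0.4193]
eef_rot: [[-0.429, -0.903, -0.017], [-0.903, 0.429, -0.003], [0.01, 0.014, -1.0]]
contact_force: [0.3, -0.4, -1.8]
gripper_width: 0.0802
gripper_force: 0.0
```

Run:
```python
from h import *;from bench import arm,eyes
s=arm.sense(); print(s["clock"],s["position"],s["joint_positions"],goto(s,(.485,-.3495),.10,154.6))
W=eyes.read_camera("wrist"); T=eyes.read_camera("top"); S=eyes.read_camera("scene")
s=arm.sense(); print(s["position"])
w=W["pixels"].copy()
th=np.linspace(0,2*np.pi,30)
for z,r in((.12,.016),(0,.02)):
  cv2.polylines(w,[np.int32(proj(W,np.c_[.485+r*np.cos(th),-.3495+r*np.sin(th),0*th+z]))],True,(0,0,255),1)
A=np.zeros((600,800,3),np.uint8)
A[:300,:400]=cv2.resize(w,(400,300))
A[:300,400:]=cv2.resize(T["pixels"][165:270,155:295],(400,300),interpolation=cv2.INTER_CUBIC)
A[300:,:400]=cv2.resize(S["pixels"][100:205,180:320],(400,300),interpolation=cv2.INTER_CUBIC)
cv2.imwrite("pics/m4.png",np.clip(A*1.3,0,255).astype(np.uint8))
t=T["pixels"].astype(int)
import pickle;pickle.dump({"top":T,"scene":S,"wrist":W},open("cams2.pkl","wb"))
```

```text
12.3 [ 0.51941294 -0.15557761  0.41934578] [ 71.64519781  19.05383751 -71.8037475   94.9189763   18.50871529
  80.43288937 151.94277404] (array([188.43867889, -54.18562781, 156.94849702]), np.float64(0.012904817105123811), 'alt', np.float64(-179.98709518289488))
[ 0.51871894 -0.16140015  0.41860611]
```

View pics/m4.png

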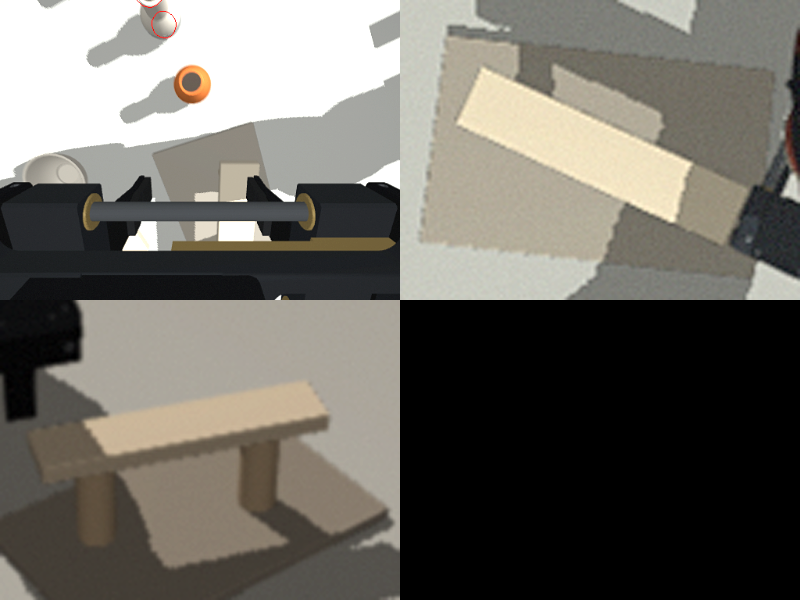

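The vase needs a different wrist yaw, since the last joint has reached its range limit. The bar is lying well on both posts. I'll turn back about tool z first.

play_rows(moves=[[[70,0,0,0,10],[70,0,0,0,20],[70,0,0,0,30],[70,0,0,0,40],[70,0,0,0,50],[70,0,0,0,60],[70,0,0,0,70],[70,0,0,0,80]]])

```text
clock: 13.45
position: [0.5201, -0.1543, 0.4195]
eef_rot: [[-0.962, 0.271, -0.017], [0.271, 0.962, -0.003], [0.016, -0.008, -1.0]]
contact_force: [0.6, -0.3, -0.3]
gripper_width: 0.0698
gripper_force: 0.0
```

Run:
```python
from h import *;from bench import arm,eyes
s=arm.sense(); print(s["clock"],s["position"],s["joint_positions"],s["eef_rot"],goto(s,(.485,-.3495),.28,70))
```

```text
13.45 [ 0.52006515 -0.15429672  0.41949101] [ 60.91830405  13.26165605 -56.36574087  95.18877168  11.52851473
  78.59491461  77.02811494] [[-0.96236278  0.27121177 -0.01737975]
 [ 0.27130893  0.96248612 -0.00345518]
 [ 0.01579068 -0.00804042 -0.99984299]] (array([ -18.83588154, -197.58357033,  -22.72133473]), np.float64(4.263091039157018), 'alt', np.float64(-175.73690896084298))
```

```bash
sed -i 's/t=np.array(\[xy\[0\],xy\[1\],hz+hp\])/t=np.array([xy[0],xy[1],hz])-hp*R[:,2]/' h.py
python3 - <<'E'
from h import *;from bench import arm,eyes
s=arm.sense(); print(goto(s,(.485,-.3495),.22,74))
E
```

```text
(array([ -22.36509824, -195.78653608,   37.2435737 ]), np.float64(0.26309103915701826), 'alt', np.float64(-179.73690896084298))
```

play_rows(moves=[[[70,-2,-18,3,0],[70,-6,-55,10,0],[70,-11,-95,17,0],[70,-16,-135,25,0],[70,-20,-170,32,0],[70,-22,-190,36,0],[70,-22,-196,37,0],[70,-22,-196,37,0]]])

```text
clock: 14.45
position: [0.4885, -0.35, 0.3846]
eef_rot: [[-0.964, 0.266, -0.016], [0.266, 0.964, -0.003], [0.015, -0.008, -1.0]]
contact_force: [-0.1, 0.1, -0.0]
gripper_width: 0.0698
gripper_force: 0.0
```

Run:
```python
from h import *;from bench import arm,eyes
W=eyes.read_camera("wrist");s=arm.sense(); print(s["clock"],s["position"],s["joint_positions"],s["eef_rot"],goto(s,(.485,-.3495),.10,74))
w=W["pixels"].copy()
th=np.linspace(0,2*np.pi,30)
for z,r in((.12,.016),(0,.02),(.036,.03)):
  cv2.polylines(w,[np.int32(np.round(proj(W,np.c_[.485+r*np.cos(th),-.3495+r*np.sin(th),0*th+z])))],True,(0,0,255),1)
cv2.imwrite("pics/w5.png",w)
```

```text
14.5 [ 0.48869762 -0.3495712   0.38484113] [ 70.60065349  21.25763276 -49.82479059  90.37169376  17.08424167
  76.905002    93.16610893] [[-0.96395426  0.26560066 -0.01576314]
 [ 0.26568821  0.96405188 -0.00370897]
 [ 0.01421138 -0.00776336 -0.99986887]] (array([ -0.46473015,   1.29787222, 121.36179749]), np.float64(0.5968772048469049), 'alt', np.float64(-179.40312279515308))
```

View pics/w5.png

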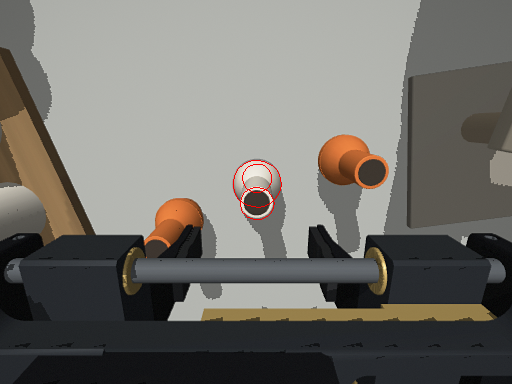

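play_rows(moves=[[[70,0,1,20,0],[70,0,1,45,0],[70,0,1,70,0],[70,0,1,95,0],[70,0,1,113,0],[70,0,1,121,0],[70,0,1,121,0],[70,0,1,121,0]]])

```text
clock: 15.5
position: [0.4868, -0.3505, 0.2644]
eef_rot: [[-0.963, 0.268, -0.015], [0.268, 0.963, -0.005], [0.013, -0.009, -1.0]]
contact_force: [0.2, -0.2, -0.5]
gripper_width: 0.0701
gripper_force: 0.0
```

play_rows(moves=[[[50,0,0,0,0],[40,0,0,0,0],[34,0,0,0,0],[28,0,0,0,0],[20,0,0,0,0],[20,0,0,0,0],[20,0,0,0,0],[20,0,0,0,0]]], grip_force=20)

```text
clock: 16.5
position: [0.4864, -0.3504, 0.2635]
eef_rot: [[-0.963, 0.268, -0.016], [0.268, 0.963, -0.004], [0.015, -0.008, -1.0]]
contact_force: [0.9, 0.4, 0.5]
gripper_width: 0.0318
gripper_force: 19.9
```

Run:
```python
from h import *;from bench import arm,eyes
s=arm.sense(); print(s["clock"],s["position"],s["position"]+.1635*s["eef_rot"][:,2],s["eef_rot"][:,2],s["gripper_width"],s["joint_positions"])
```

```text
16.5 [ 0.4864441  -0.3503919   0.26348252] [ 0.48378239 -0.3510144   0.10000538] [-0.01627959 -0.00380738 -0.99986023] 0.031842651640907146 [ 68.50437603  27.35586964 -47.07810192  98.20850853  22.45972861
  64.96373346  89.07711513]
```

play_rows(moves=[[[20,0,0,-3,0],[20,0,0,-10,0],[20,0,0,-30,0],[20,0,0,-60,0],[20,0,0,-95,0],[20,0,0,-130,0],[20,0,0,-155,0],[20,0,0,-160,0]]])

```text
clock: 17.5
position: [0.4895, -0.3494, 0.4264]
eef_rot: [[-0.963, 0.268, -0.013], [0.268, 0.963, -0.006], [0.011, -0.01, -1.0]]
contact_force: [0.9, 0.4, -3.3]
gripper_width: 0.0318
gripper_force: 19.9
```

Run:
```python
from h import *;from bench import arm,eyes
s=arm.sense(); print(s["clock"],s["position"],s["contact_force"],s["gripper_width"],s["joint_positions"])
T=eyes.read_camera("top");S=eyes.read_camera("scene")
A=np.zeros((600,800,3),np.uint8)
A[:,:400]=0
A[:300,:]=cv2.resize(S["pixels"][120:180,180:340],(800,300),interpolation=cv2.INTER_CUBIC)
A[300:,:400]=cv2.resize(T["pixels"][180:255,165:265],(400,300),interpolation=cv2.INTER_CUBIC)
A[300:,400:]=cv2.resize(S["pixels"][0:300,0:400],(400,300))
cv2.imwrite("pics/m6.png",np.clip(A*1.2,0,255).astype(np.uint8))
import pickle;pickle.dump({"top":T,"scene":S},open("cams3.pkl","wb"))
```

```text
17.5 [ 0.48952635 -0.34944039  0.42642154] [ 0.94928906  0.3567773  -3.27997358] 0.03176293706675386 [ 70.85521201  19.8087008  -50.37281344  86.99371111  15.95600835
  81.00656485  93.96141346]
```

View pics/m6.png

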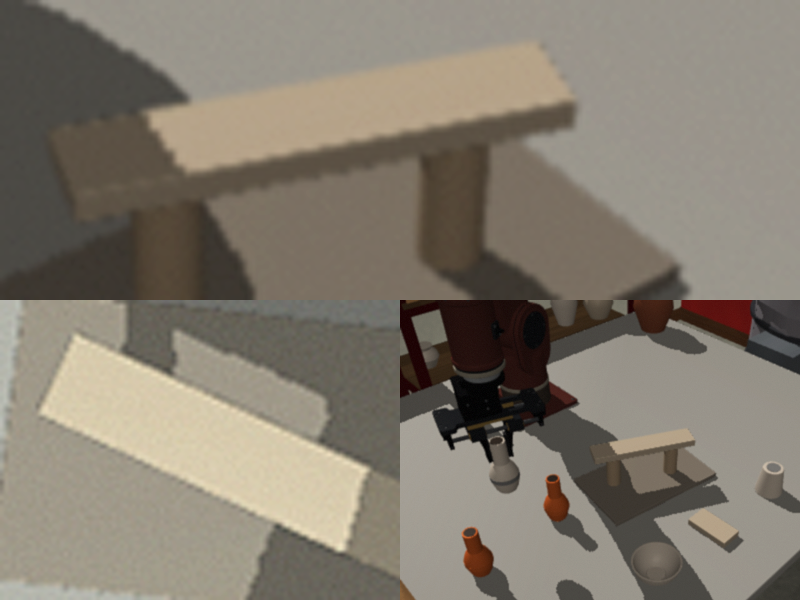

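Run:
```python
from h import *;from bench import arm;import pickle
d=pickle.load(open("cams3.pkl","rb"))
S=[back(d["scene"],(180+x/5-.4,120+y/5-.4),.12) for x,y in((48,129),(76,192),(576,102),(541,42))]
print(np.array(S),np.mean(S,0))
T=[back(d["top"],(165+x/4-.4,180+y/4-.4),.12) for x,y in((75,36),(38,111))]
m=np.mean(T,0);a=np.radians(64.6);u=np.array([np.cos(a),np.sin(a)]);print(T,m-.13*u)
T2=[back(d["top"],(165+x/4-.4,180+y/4-.4),.12) for x,y in((368,168),(345,250))];print(T2,"width-mid lateral",(np.mean(T2,0)-m)@[-u[1],u[0]])
s=arm.sense();print(goto(s,(.526,.003),.28,74))
print(goto(s,(.526,.003),.222,74))
```

```text
[[ 0.44585183 -0.09853223]
 [ 0.49371619 -0.12038725]
 [ 0.60837391  0.10951416]
 [ 0.56101529  0.13529362]] [0.52723931 0.00647207]
[array([0.60535855, 0.10791524]), array([0.55835644, 0.13138685])] [0.52609593 0.00221746]
[array([ 0.51824041, -0.07531891]), array([ 0.46728358, -0.05974458])] width-mid lateral 0.00019383277570773775
(array([ 56.96311747, 350.9023538 , -21.63216949]), np.float64(0.4576540326096108), 'alt', np.float64(-179.5423459673904))
(array([ 56.16511967, 351.40687396,  36.36014603]), np.float64(0.4576540326096108), 'alt', np.float64(-179.5423459673904))
```

play_rows(moves=[[[20,1,8,-1,0],[20,4,25,-2,0],[20,8,50,-3,0],[20,13,80,-4,0],[20,18,110,-5,0],[20,22,140,-6,0],[20,27,170,-7,0],[20,32,200,-8,0]]])

```text
clock: 18.6
position: [0.5118, -0.1453, 0.4303]
eef_rot: [[-0.964, 0.266, -0.016], [0.266, 0.964, -0.004], [0.015, -0.009, -1.0]]
contact_force: [-0.2, 0.3, -1.7]
gripper_width: 0.0316
gripper_force: 19.9
```

play_rows(moves=[[[20,5,30,0,0],[20,10,60,0,0],[20,14,90,0,0],[20,18,115,0,0],[20,22,135,0,0],[20,24,147,0,0],[20,25,150,0,0],[20,25,150,0,0]]])

```text
clock: 19.6
position: [0.5279, 0.0025, 0.4294]
eef_rot: [[-0.963, 0.268, -0.016], [0.268, 0.963, -0.004], [0.015, -0.009, -1.0]]
contact_force: [0.7, -1.0, -3.2]
gripper_width: 0.0317
gripper_force: 19.9
```

Run:
```python
from h import *;from bench import arm,eyes
s=arm.sense(); print(s["clock"],s["position"],s["eef_rot"][:,2],s["contact_force"],s["gripper_width"],s["joint_positions"])
print(s["position"]+.1635*s["eef_rot"][:,2], goto(s,(.526,.0035),.226,74))
```

```text
19.6 [0.52793639 0.00251412 0.42941294] [-0.01644794 -0.00426326 -0.99985563] [ 0.68593971 -0.99161895 -3.15564262] 0.03167998220924491 [ 49.94882706  11.95916878 -61.8790774   96.03392751  10.76628304
  79.43871499  60.86021887]
[0.52524715 0.00181707 0.26593654] (array([-0.86087305,  2.16330866, 39.91122197]), np.float64(0.4454955323891028), 'alt', np.float64(-179.5545044676109))
```

play_rows(moves=[[[20,-0.5,1,4,0],[20,-0.5,1,12,0],[20,-0.5,1,22,0],[20,-0.5,1,31,0],[20,-0.5,1,36,0],[20,-0.5,1,38,0],[20,-0.5,1,38,0],[20,-0.5,1,38,0]]])

```text
clock: 20.6
position: [0.5283, 0.0035, 0.3918]
eef_rot: [[-0.963, 0.268, -0.016], [0.268, 0.963, -0.004], [0.014, -0.008, -1.0]]
contact_force: [-0.5, -0.2, -1.4]
gripper_width: 0.0316
gripper_force: 19.9
```

Run:
```python
from h import *;from bench import arm,eyes
s=arm.sense(); print(s["clock"],s["contact_force"],s["position"]+.1635*s["eef_rot"][:,2], goto(s,(.526,.0035),.2205,74))
S=eyes.read_camera("scene")["pixels"];T=eyes.read_camera("top")["pixels"]
A=cv2.resize(S[80:190,170:315],(800,600),interpolation=cv2.INTER_CUBIC)
cv2.imwrite("pics/s7.png",np.clip(A*1.4,0,255).astype(np.uint8))
```

```text
20.6 [-0.5215196  -0.19647211 -1.35187472] [0.5257085  0.00281512 0.22829429] (array([-0.20745462,  0.80052429,  7.78595944]), np.float64(0.45727508118886817), 'alt', np.float64(-179.54272491881113))
```

View pics/s7.png

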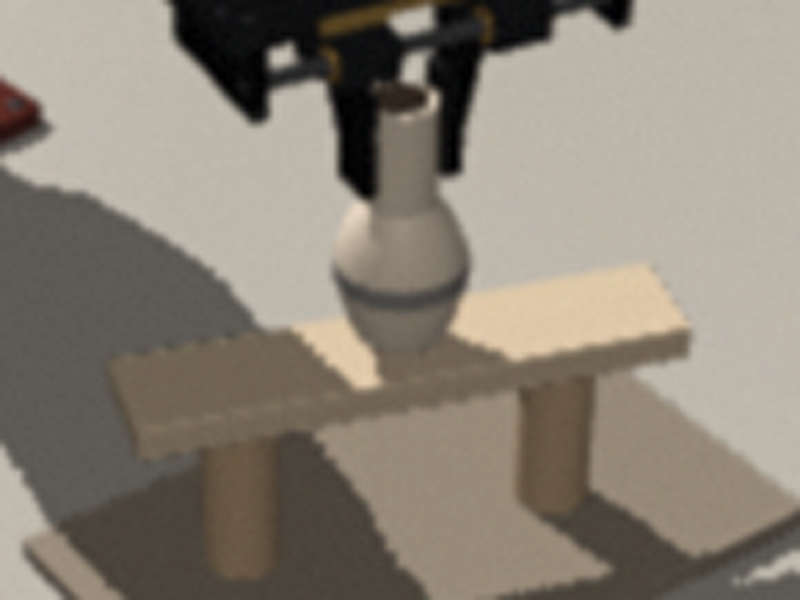

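The vase is upright just above the middle of the bar, with its foot near (405,345) in the crop, and the bar sits on both posts. I'll lower it slowly.

play_rows(moves=[[[20,0,0.5,2,0],[20,0,0.5,4,0],[20,0,0.5,5.5,0],[20,0,0.5,6.5,0],[20,0,0.5,7.3,0],[20,0,0.5,7.8,0],[20,0,0.5,7.8,0],[20,0,0.5,7.8,0]]])

```text
clock: 21.7
position: [0.5282, 0.0038, 0.3837]
eef_rot: [[-0.963, 0.268, -0.016], [0.268, 0.963, -0.004], [0.015, -0.008, -1.0]]
contact_force: [0.4, -0.1, -2.0]
gripper_width: 0.0312
gripper_force: 19.9
```

play_rows(moves=[[[20,0,0,0.2,0],[20,0,0,0.4,0],[20,0,0,0.6,0],[20,0,0,0.8,0],[20,0,0,0.8,0],[20,0,0,0.8,0],[20,0,0,0.8,0],[20,0,0,0.8,0]]])

```text
clock: 22.7
position: [0.5284, 0.0039, 0.3834]
eef_rot: [[-0.963, 0.268, -0.015], [0.268, 0.963, -0.004], [0.014, -0.008, -1.0]]
contact_force: [-0.6, 0.0, 5.9]
gripper_width: 0.0313
gripper_force: 20.0
```

play_rows(moves=[[[20,0,0,-0.3,0],[20,0,0,-0.4,0],[32,0,0,-0.4,0],[33,0,0,-0.4,0],[35,0,0,-0.4,0],[40,0,0,-0.4,0],[50,0,0,-0.4,0],[60,0,0,-0.4,0]]], grip_force=8)

```text
clock: 23.7
position: [0.5282, 0.0038, 0.3832]
eef_rot: [[-0.963, 0.268, -0.016], [0.268, 0.963, -0.004], [0.015, -0.008, -1.0]]
contact_force: [-0.8, -0.3, -0.3]
gripper_width: 0.0527
gripper_force: 0.0
```

play_rows(moves=[[[70,0,0,-1,0],[70,0,0,-5,0],[70,0,0,-20,0],[70,0,0,-45,0],[70,0,0,-80,0],[70,0,0,-105,0],[70,0,0,-110,0],[70,0,0,-110,0]]])

```text
clock: 24.7
position: [0.5299, 0.0043, 0.4933]
eef_rot: [[-0.963, 0.268, -0.016], [0.268, 0.963, -0.004], [0.014, -0.008, -1.0]]
contact_force: [0.2, 0.1, -0.3]
gripper_width: 0.07
gripper_force: 0.0
```

Run:
```python
from h import *;from bench import arm,eyes
s=arm.sense(); print(s["clock"],s["position"],s["contact_force"],s["gripper_width"])
S=eyes.read_camera("scene")["pixels"]
A=cv2.resize(S[80:190,170:315],(800,600),interpolation=cv2.INTER_CUBIC)
cv2.imwrite("pics/s8.png",np.clip(A*1.4,0,255).astype(np.uint8))
```

```text
24.7 [0.5299328  0.00430517 0.49328105] [ 0.24294927  0.08716066 -0.34730526] 0.07004010311633603
```

View pics/s8.png

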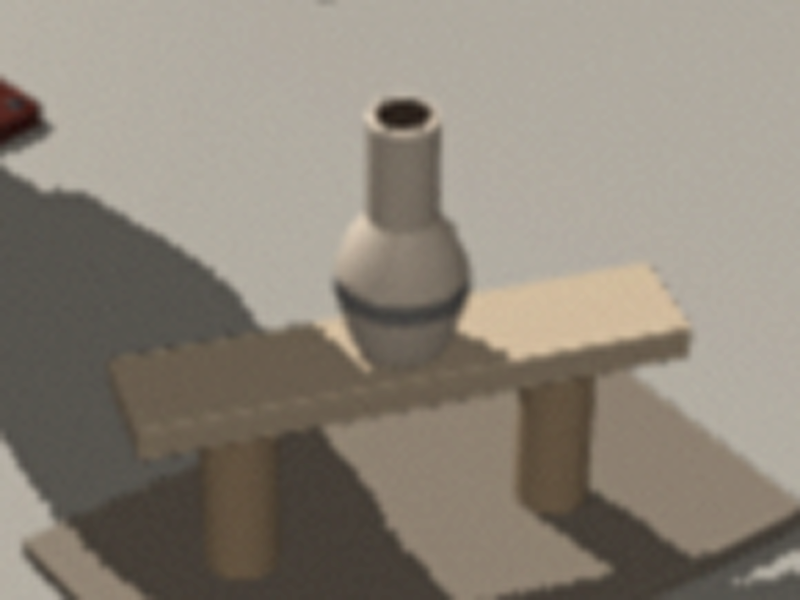

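Run:
```python
from h import *;from bench import arm;import pickle
S=pickle.load(open("cams3.pkl","rb"))["scene"]
m=back(S,(170+404/5.517-.4,80+113/5.4545-.4),.24); d=m-np.array([.5272,.0065])  # bar centre by same camera
a=np.radians(64.6);u=np.array([np.cos(a),np.sin(a)]);n=np.array([-u[1],u[0]]);print(m,d@u,d@n)
if abs(d@n)<.006 and abs(d@u)<.02: print(arm.hand_in())
```

```text
[0.52480603 0.00711941] -0.00046732268558490563 0.0024282476625179473
the job is handed in; nothing more can be done
None
```

The job is handed in: the long bar lies flat across both posts and the vase stands upright on it. The last picture put the vase about 2 mm off the bar's centre line and under 1 mm from its middle. The hand-in did not return a verdict.

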